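# Open the incubator's push-push lid and hold it up

### The arm

A 6-joint arm with a two-finger parallel gripper is mounted at the origin on the work surface. World frame = base frame: x ahead of the robot, y to its left, z up, the work surface at z = 0. Lengths are in m, angles in degrees, forces in N, time in s.
With the tool pointing down it reaches from about 0.4 to 0.825 m from the base axis. Payload 7 kg.
Tool frame: the origin (TCP) lies midway between the tips of the shut fingers; the grasp point (between the pads) lies 19 mm behind it; z points along the fingers, y is the direction in which the jaws open and shut (so a half turn about z gives the same grasp; the last joint's range is limited). The gripper opens to 88 mm and grips with 3 to 60 N. Pads are 19 mm wide; open, the fingers measure 130 mm over their backs; the gripper's body (78 mm by 193 mm) begins 47 mm behind the grasp point.
Start: joints at [-57.978, 20.546, 0.682, 0, -70.136, -16.507], TCP at [0.181, -0.65, 0.227] pointing down, gripper open.
Joint ranges: [-176.03, 176.03], [-82.01, 121.73], [-58.28, 71.71], [-173.87, 95.51], [-174.79, -0.11], [-173.66, 173.66]. Speed limits (degrees/s): [136.94, 136.94, 172.46, 180, 180, 180].

### API

Orientations are given as [roll, pitch, yaw] about the fixed x, y, z axes, in that order (R = Rz(yaw) Ry(pitch) Rx(roll)).
In Python, from plant import get_state, capture, close_job gives the robot as it stands.
- The arm moves only by the tool apply_moves, never from a script. Its argument "commands" is a list of rows, each an object with "grip": the opening, from 0 (shut) to 1 (fully open); "dp": the shift along the tool's x, y, z in mm, a list of three; "yaw": the turn about the tool's z in rad. A call has 1 to 12 rows; each row is the pose to reach, as a shift and turn from the pose commanded when the call began, along the tool's axes at that moment; what a row does not reach only later rows make up. A row lasts 1/8 s, in which the tool goes at most 62.5 mm and 10.7 degrees, less where a joint would pass 70% of its speed; a pose out of reach is approached as far as the arm can. A call with a gripper value outside its range is refused whole. The fingers move at their own pace and stop on an object; "newtons" is the grip in N (left out, the last holds). Time passes only in rows, so rows that repeat a pose let the fingers close. It gives the time, the measured TCP pose, the force and the opening at its end, in the units of the state.
- get_state(): the state, without advancing time (a new reading comes with each control period).
- capture(name): name is "side" or "top" or "wrist"; returns a dict with "color" (384x512x3 uint8, red, green, blue), "camera_matrix" (3x3 intrinsics, pixels), "xyz" and "rotation" of the camera in the world; the wrist camera has in their place "T_tool_cam" (4x4, takes a point from camera to tool coordinates, whose origin is the TCP and whose axes are the flange's). Camera axes: x right, y up, looking along -z (the intrinsics and any distortion apply to the point x, -y, -z); pixel columns grow to the right and rows downward; lengths in m; the calibration is good to about 2 mm. A picture is of the moment at which its call begins: read the wrist's pose just before it. There is no depth.
- close_job(): hands the job in, once; it reports no verdict.
The state is a dict: "time_s": time; "joints": joint angles; "qd": joint speeds; "joint_torque": joint torques, N m; "tcp_pos": TCP position; "eef_rot": TCP orientation; "contact_force": force on the tool from outside, world axes, zero at the start; "moment": the same for the moment, N m; "gripper_width": finger opening in m.
Only numpy, scipy, OpenCV 4.12 (cv2) and the standard library are available. Lean on these libraries where they do the work, as an engineer would, in place of code of your own. Each camera call takes 0.05 s, during which the arm holds its last target.

### The job

The lid of the dry-block incubator must be held up so that a colleague can take the tubes out. Its push-push catch may or may not be holding it - one full push down and back lets a caught lid go, but catches one that is free - so find out with a light tug at the grip, never forcing the catch. Raise the lid to a steep slant, about 60 degrees, and finish still holding it there by its grip, without disturbing the things on the bench.

Things in the scene. Friction and masses are not known exactly. Their poses are not given: they have to be found in the camera images.
- incubator: Bench dry-block incubator: white box 240 long (x), 178 wide (y), 100 high, fixed to the bench, lid on top. Origin: centre of its underside, on the bench. x points from its front (control panel, lid grip; roughly towards the robot) to its back (hinge), z up. Place and yaw vary.
- lid (a joint): Lid angle in rad: 0 closed, grows as the front rises, 1.57 upright, 1.75 stop. The closed lid rests at 0 on springs and can be pushed to -0.042 (stop, 8 mm down at the grip; 2 N growing to 5 N). Caught, it rises only 0.007 (1.4 mm at the grip), then the catch holds; free, it rises at about 2.5 N. Mass 0.3 to 0.5 kg; let go below upright it falls shut, and may catch.
- lid_grip (a point): Holding point in the lid's grip, an upright black block on the lid's front edge, mid-width: 30 wide (lid's y), 14 thick (x), 45 tall above the lid's top face. The point is on its centre line, 18 below its top, 27 above the lid's top face. Closed: at x = -85, y = 0, z = 143 of the incubator, with its axes (x to the back, z up); they turn with the lid.
- lid_hinge (a point): Point on the hinge axis, mid-width, fixed: x = 105, y = 0, z = 104 of the incubator, with its axes; the lid turns about the y axis here. Closed, the grip point is 190 in front of it (-x) and 39 above it. The lid is 190 wide, reaches 231 in front of the hinge, and its top face is 12 above the axis when closed.
- catch: Push-push catch in a housing 46 x 62 x 40 inside the incubator's front wall, hidden by the closed lid, alike whether it holds or not. Origin: centre of its underside, x = -95, y = 0, z = 58 of the incubator. A full push of the lid, to -0.034 rad or lower, and back up to 0 changes it over: caught to free, free to caught; a push short of -0.01 does nothing.
- vial: Bystander: standing clear glass vial with a black cap, diameter 22, 75 high, beside the incubator. Origin: centre of its foot.
- cassette: Bystander: flat white strip-test cassette 70 by 20 by 5, lying before the incubator. Origin: centre of its underside, x along its length.
- marker: Bystander: black marker pen 138 long, 12 thick, lying before the incubator. Origin: centre of its underside, x along its length.
- tape: Bystander: yellow tape measure, block 62 by 34 by 58 high, beside the incubator. Origin: centre of its underside.

How it is judged:
By the outcome, as a careful person would: the job done as asked, in the order asked, and still so for the second after the job is handed in, while the arm keeps its last pose, push and grip.
It also fails if it takes over 45 s, if anything falls off the work surface, if the arm or the gripper's body presses on something with over 40 N, if the wrist force passes 120 N, or if a joint passes its speed limit or range.

## Working session

There is one attempt and no reset: what is moved stays moved. The work goes in short steps, Python scripts to look and compute and a tool call to move; the robot and the scene stay as the last step left them, time stands still between calls to the robot, and variables do not carry over. Pictures are saved under pics/ and viewed, and the job is handed in when it is done.

Besides the shell and the picture viewer there is one more tool, called after ">>>" by a JSON object that holds its "name" and its "arguments". apply_moves: Moves the arm, as the interface text tells. Its arguments: {"type":"object","properties":{"commands":{"type":"array","items":{"type":"object","properties":{"grip":{"type":"number"},"dp":{"type":"array","items":{"type":"number"}},"yaw":{"type":"number"}}}},"newtons":{"type":"number"}},"required":["commands"]}

```bash
ls; mkdir -p pics; python3 - <<'E'
from plant import get_state,capture
import cv2,numpy as np
s=get_state();print({k:np.round(v,4).tolist() for k,v in s.items()})
for n in("side","top"):
    c=capture(n);cv2.imwrite(f"pics/{n}0.png",c["color"][...,::-1]);np.savez(f"{n}0.npz",**c);print(n,c["camera_matrix"],c["xyz"],c["rotation"],c.keys())
E
```

```text
pics
{'time_s': 0.0, 'joints': [-57.9777, 20.5911, 0.6348, -0.0236, -70.1359, -16.5087], 'qd': [-0.0374, 0.0575, 0.0476, 0.0338, 0.1043, -0.04], 'joint_torque': [-0.0012, -58.2718, 29.3046, 6.997, 0.0068, -0.0001], 'tcp_pos': [0.1804, -0.6499, 0.2256], 'eef_rot': [179.9052, -0.0049, -164.4944], 'contact_force': [-0.9459, 0.2314, -0.091], 'moment': [-0.003, -0.0381, -0.0112], 'gripper_width': 0.0876}
side [[401.78590082   0.         253.64668326]
 [  0.         401.78590082 191.06926955]
 [  0.           0.           1.        ]] [0.32150865 0.53701287 0.66393507] [  45.05221429    0.48088005 -155.2473798 ] dict_keys(['color', 'camera_matrix', 'xyz', 'rotation'])
top [[349.25786432   0.         265.20784507]
 [  0.         349.25786432 192.80395677]
 [  0.           0.           1.        ]] [0.45919208 0.04157997 0.73284583] [  11.5421152     0.17077818 -105.36401683] dict_keys(['color', 'camera_matrix', 'xyz', 'rotation'])
```

View pics/side0.png

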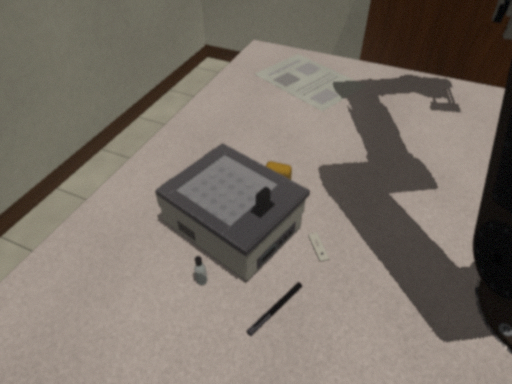

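View pics/top0.png

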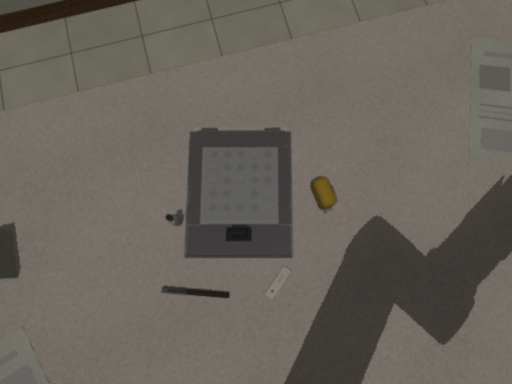

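The side view shows the closed lid with its black grip at about (264,198). In the top view the lid's corners are near (187,131), (292,131), (293,257) and (186,257), and the grip is at (239,233). Next I'll measure from crops.

```bash
cat > h.py <<'E'
import numpy as np,cv2
from scipy.spatial.transform import Rotation as R
def ray(c,u,v):
    K=c["camera_matrix"];M=R.from_euler('xyz',c["rotation"],degrees=True).as_matrix()
    d=np.array([(u-K[0,2])/K[0,0],-(v-K[1,2])/K[1,1],-1]);return np.array(c["xyz"]),M@d
def onz(c,u,v,z):
    o,d=ray(c,u,v);return o+d*(z-o[2])/d[2]
def proj(c,p):
    K=c["camera_matrix"];M=R.from_euler('xyz',c["rotation"],degrees=True).as_matrix()
    q=M.T@(np.array(p)-c["xyz"]);return K[0,2]+K[0,0]*q[0]/-q[2],K[1,2]-K[1,1]*q[1]/-q[2]
E
python3 - <<'E'
from h import *
t=np.load("top0.npz");s=np.load("side0.npz")
g=cv2.cvtColor(t["color"],cv2.COLOR_RGB2GRAY)
m=(g<85).astype(np.uint8);m[:, :140]=0;m[:,330:]=0;m[:110]=0;m[275:]=0
cs,_=cv2.findContours(m,cv2.RETR_EXTERNAL,cv2.CHAIN_APPROX_NONE)
c=max(cs,key=cv2.contourArea);print(cv2.contourArea(c),cv2.boxPoints(cv2.minAreaRect(c)))
ap=cv2.approxPolyDP(c,4,True)[:,0];print(ap.tolist())
for p in ap: print(p,np.round(onz(t,*p,0.116)[:2],4))
a=cv2.resize(t["color"][120:310,150:350],None,fx=4,fy=4*0.78,interpolation=cv2.INTER_CUBIC)[...,::-1]
cv2.imwrite("pics/topc.png",cv2.convertScaleAbs(a,alpha=1.8))
a=cv2.resize(s["color"][140:290,150:340],None,fx=4,fy=4,interpolation=cv2.INTER_CUBIC)[...,::-1]
cv2.imwrite("pics/sidec.png",cv2.convertScaleAbs(a,alpha=1.8))
for i,(im,lo) in enumerate(((t,(215,280,220,260)),(s,(180,225,250,280)))):
    g=cv2.cvtColor(im["color"],cv2.COLOR_RGB2GRAY);r=lo
    if i==0:r=(220,248,218,262)
    print(r[0],r[2]);print(g[r[0]:r[1],r[2]:r[3]][::1])
E
```

```text
13134.5 [[185. 128.]
 [292. 128.]
 [292. 257.]
 [185. 257.]]
[[190, 132], [185, 257], [291, 257], [290, 132]]
[190 132] [0.7304 0.1148]
[185 257] [0.5083 0.1746]
[291 257] [ 0.4595 -0.0031]
[290 132] [ 0.6807 -0.0654]
220 218
[[ 96  97  98 ...  98  96  97]
 [ 98  97 101 ...  97 100 100]
 [ 98  98  99 ... 100  98  99]
 ...
 [ 62  62  60 ...  63  64  62]
 [ 66  61  61 ...  63  63  62]
 [ 63  61  64 ...  65  62  64]]
180 250
[[125 121 124 ...  72  68  68]
 [124 124 126 ...  70  71  70]
 [123 122 122 ...  73  68  72]
 ...
 [ 67  69  63 ...  56  50  48]
 [ 65  70  69 ...  55  51  53]
 [ 67  68  67 ...  49  52  62]]
```

View pics/topc.png

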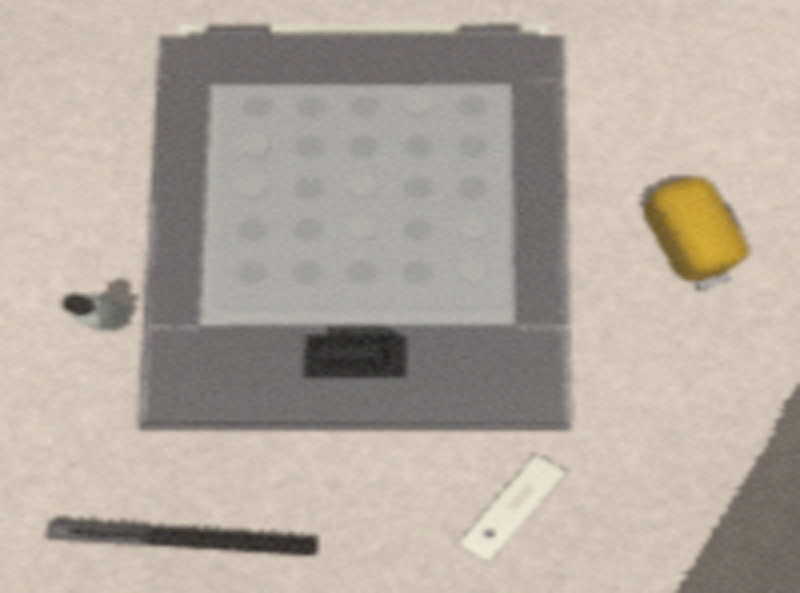

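View pics/sidec.png

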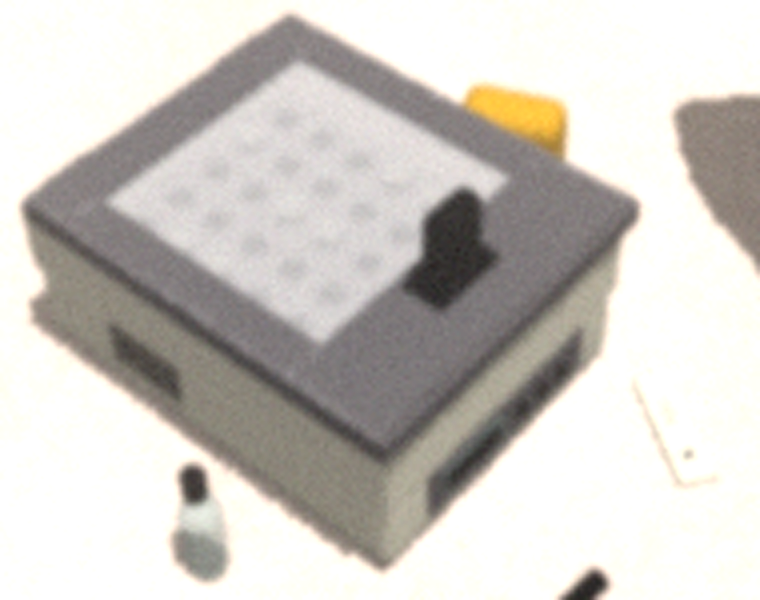

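```bash
cat > ov.py <<'E'
from h import *
import sys
def T(x0,y0,yaw):
    yw=np.radians(yaw);return lambda p:np.array([x0+p[0]*np.cos(yw)-p[1]*np.sin(yw),y0+p[0]*np.sin(yw)+p[1]*np.cos(yw),p[2]])
def overlay(c,x0,y0,yaw,roi,f,name):
    W=T(x0,y0,yaw);r=roi
    a=cv2.convertScaleAbs(cv2.resize(c["color"][r[0]:r[1],r[2]:r[3]],None,fx=f,fy=f,interpolation=cv2.INTER_CUBIC)[...,::-1],alpha=1.6)
    def poly(P,col):
        q=[proj(c,W(p)) for p in P];q=[((u+.5-r[2])*f,(v+.5-r[0])*f) for u,v in q]
        cv2.polylines(a,[np.int32(np.round(q))],True,col,1)
    poly([(-.126,-.095,.116),(-.126,.095,.116),(.105,.095,.116),(.105,-.095,.116)],(0,255,0))
    poly([(-.12,-.089,0),(-.12,.089,0),(.12,.089,0),(.12,-.089,0)],(255,0,0))
    for z in(.161,.116):poly([(-.092,-.015,z),(-.092,.015,z),(-.078,.015,z),(-.078,-.015,z)],(0,0,255))
    cv2.imwrite(name,a)
E
python3 - <<'E'
from ov import *
t=np.load("top0.npz");s=np.load("side0.npz")
th=-15.5
# front-mid + .126 along x
f=np.array([.4838,.0858]);x=np.array([np.cos(np.radians(th)),np.sin(np.radians(th))])
o=f+.126*x;print(o,"grip",f+.041*x)
overlay(t,*o,th,(115,275,160,310),4,"pics/to1.png");overlay(s,*o,th,(140,290,150,340),4,"pics/so1.png")
E
```

```text
[0.60521744 0.05212796] grip [0.52330885 0.07484323]
```

View pics/to1.png

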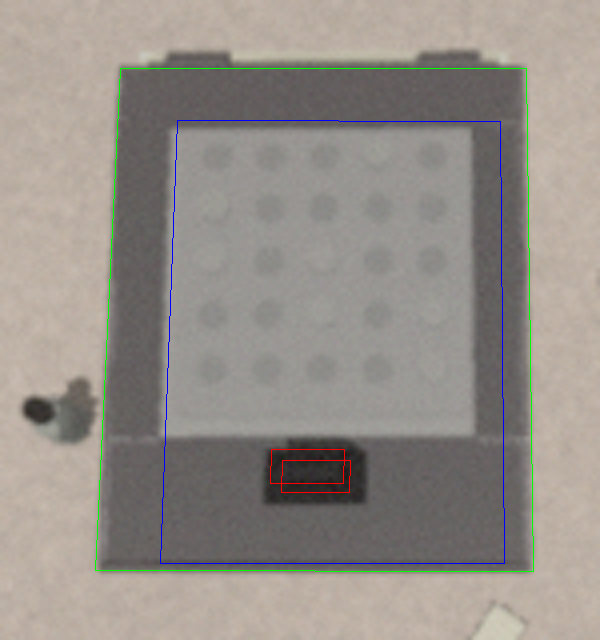

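View pics/so1.png

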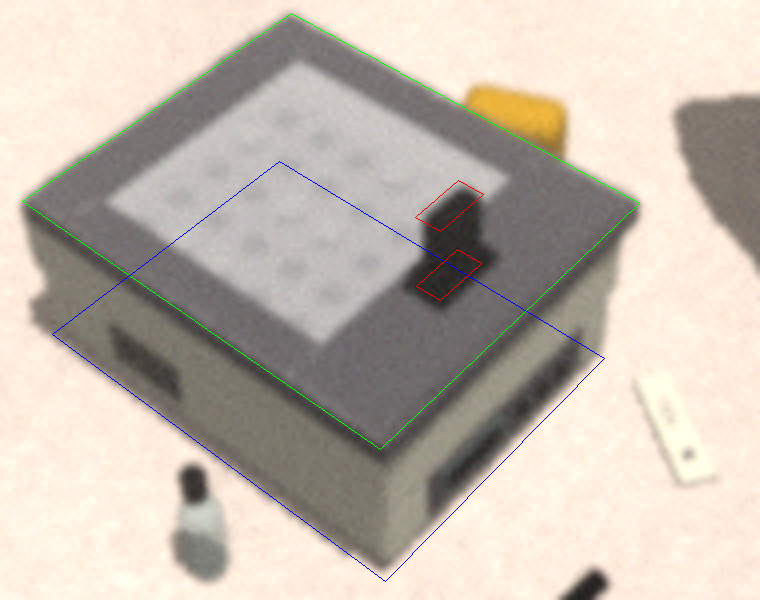

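Both overlays fit the lid to within about a pixel. That puts the grip at about (0.523, 0.075) with the incubator yawed about -15.5°. I'll move above the grip with the jaws along the hinge axis.

>>> {"name": "apply_moves", "arguments": {"commands": [{"dp":[-524,607,0],"yaw":0.541,"grip":1},{"dp":[-524,607,0],"yaw":0.541,"grip":1},{"dp":[-524,607,0],"yaw":0.541,"grip":1},{"dp":[-524,607,0],"yaw":0.541,"grip":1},{"dp":[-524,607,0],"yaw":0.541,"grip":1},{"dp":[-524,607,0],"yaw":0.541,"grip":1},{"dp":[-524,607,0],"yaw":0.541,"grip":1},{"dp":[-524,607,0],"yaw":0.541,"grip":1},{"dp":[-524,607,0],"yaw":0.541,"grip":1},{"dp":[-524,607,0],"yaw":0.541,"grip":1},{"dp":[-524,607,0],"yaw":0.541,"grip":1},{"dp":[-524,607,0],"yaw":0.541,"grip":1}]}}

```text
time_s: 1.6
tcp_pos: [0.4995, 0.0261, 0.2267]
eef_rot: [180.0, 0.0, 164.6]
contact_force: [0.5, -0.4, 0.9]
gripper_width: 0.0877
```

>>> {"name": "apply_moves", "arguments": {"commands": [{"dp":[0,0,0],"grip":0.8},{"dp":[0,0,0],"grip":0.8}]}}

```text
$.commands[0]: bad value
```

```bash
python3 - <<'E'
from plant import get_state,capture
import cv2,numpy as np
s=get_state();print({k:np.round(v,4).tolist() for k,v in s.items()})
c=capture("wrist");cv2.imwrite("pics/w1.png",cv2.convertScaleAbs(c["color"][...,::-1],alpha=1.5));np.savez("w1.npz",**c);print(c["T_tool_cam"],c["camera_matrix"])
E
```

```text
{'time_s': 1.6, 'joints': [25.5374, 3.8963, -20.8839, -0.0003, -65.2022, -130.9873], 'qd': [42.3052, 21.9398, 23.191, 0.3317, -1.374, -42.1897], 'joint_torque': [-3.3194, -37.209, 25.905, 6.2796, -0.1559, 1.125], 'tcp_pos': [0.4995, 0.0261, 0.2267], 'eef_rot': [179.9883, 0.0131, 164.55], 'contact_force': [0.5097, -0.4377, 0.8575], 'moment': [-0.1508, -0.1943, 0.0103], 'gripper_width': 0.0877}
[[ 4.49895461e-04  9.61303467e-01  2.75491272e-01  7.47187979e-02]
 [ 9.99999657e-01 -6.23915819e-04  5.44035867e-04 -7.86678764e-05]
 [ 6.94866928e-04  2.75490933e-01 -9.61303419e-01 -1.58781434e-01]
 [ 0.00000000e+00  0.00000000e+00  0.00000000e+00  1.00000000e+00]] [[338.52208697   0.         250.81704026]
 [  0.         338.52208697 185.21861822]
 [  0.           0.           1.        ]]
```

>>> {"name": "apply_moves", "arguments": {"commands": [{"dp":[-9,50,0],"yaw":0,"grip":0.8},{"dp":[-9,50,0],"yaw":0,"grip":0.8},{"dp":[-9,50,0],"yaw":0,"grip":0.8},{"dp":[-9,50,0],"yaw":0,"grip":0.8}]}}

```text
time_s: 2.15
tcp_pos: [0.5207, 0.0689, 0.2266]
eef_rot: [-180.0, -0.0, 164.5]
contact_force: [1.0, -0.4, -0.4]
gripper_width: 0.0703
```

```bash
python3 - <<'E'
from plant import get_state,capture
import cv2,numpy as np
s=get_state();print({k:np.round(v,4).tolist() for k,v in s.items()})
for n in("wrist","side"):
    c=capture(n);cv2.imwrite(f"pics/{n}2.png",cv2.convertScaleAbs(c["color"][...,::-1],alpha=1.5));np.savez(n+"2.npz",**c)
E
```

```text
{'time_s': 2.15, 'joints': [28.9531, 6.4045, -18.0635, -0.0042, -65.541, -134.4782], 'qd': [-0.3631, -0.3079, 0.03, -0.019, -0.0564, -0.021], 'joint_torque': [0.3345, -36.9862, 28.3159, 6.6538, -0.0747, 0.0039], 'tcp_pos': [0.5207, 0.0689, 0.2266], 'eef_rot': [-179.9964, -0.0091, 164.4732], 'contact_force': [1.0473, -0.4306, -0.3572], 'moment': [-0.0345, -0.0079, -0.0037], 'gripper_width': 0.0703}
```

View pics/wrist2.png

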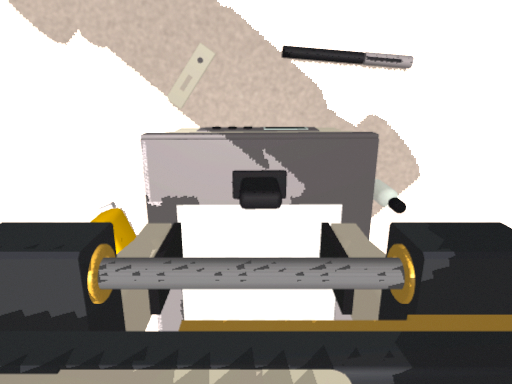

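View pics/side2.png

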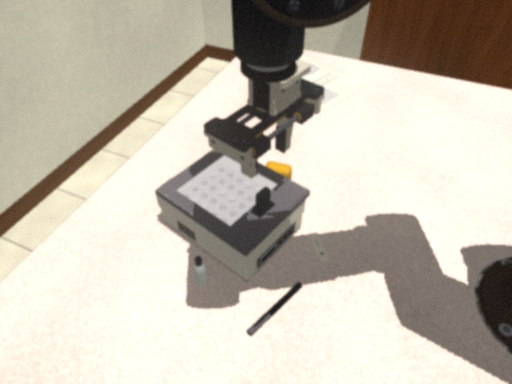

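The wrist view shows the grip block at cols 240–281, with its top-back edge at row ~208. The base plate is at cols 232–287. The lid's front edge is level at row 134, so the yaw is aligned.

```bash
python3 - <<'E'
from h import *
c=np.load("wrist2.npz");T=c["T_tool_cam"];K=c["camera_matrix"]
tp=np.array([.5207,.0689,.2266]);Rt=R.from_euler('xyz',[180,0,164.47],degrees=True).as_matrix()
o=Rt@T[:3,3]+tp
def pz(u,v,z):
    d=Rt@T[:3,:3]@np.array([(u-K[0,2])/K[0,0],-(v-K[1,2])/K[1,1],-1]);p=o+d*(z-o[2])/d[2];return p,Rt.T@(p-tp)
for nm,u,v,z in (("front L",142,134,.116),("front R",378,134,.116),("plate mid front",259.5,170,.118),("block top mid back",260.5,208,.159),("block top L",239,190,.161),("top R",282,190,.161)):
    p,q=pz(u,v,z);print(nm,np.round(p*1000,1),"tool",np.round(q*1000,1))
x=c["color"][160:215,225:295];cv2.imwrite("pics/wc.png",cv2.convertScaleAbs(cv2.resize(x,None,fx=8,fy=8,interpolation=cv2.INTER_CUBIC)[...,::-1],alpha=2.5))
gp=np.array([.5233,.0748,.143]);print("grip(static cams) tool",Rt.T@(gp-tp)*1000)
E
```

```text
front L [459.2  -3.9 116. ] tool [ 39.7 -86.6 110.6]
front R [509.3 176.5 116. ] tool [ 39.8 100.6 110.6]
plate mid front [512.   78.4 118. ] tool [ 10.9   6.8 108.6]
block top mid back [529.2  73.5 159. ] tool [-7.   6.7 67.6]
block top L [511.7  62.7 161. ] tool [ 7.  -8.4 65.6]
top R [519.7  91.4 161. ] tool [ 7.  21.4 65.6]
grip(static cams) tool [-0.92539195  6.38072486 83.6       ]
```

View pics/wc.png

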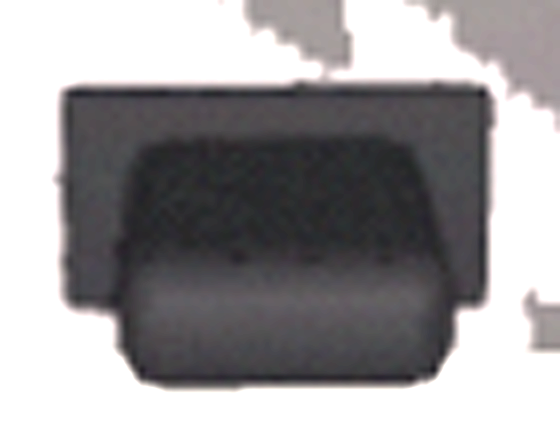

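>>> {"name": "apply_moves", "arguments": {"commands": [{"dp":[-1,7,40],"yaw":0,"grip":0.8},{"dp":[-1,7,80],"yaw":0,"grip":0.8},{"dp":[-1,7,98],"yaw":0,"grip":0.8},{"dp":[-1,7,98],"yaw":0,"grip":0.8},{"dp":[-1,7,98],"yaw":0,"grip":0.8}]}}

```text
time_s: 2.88
tcp_pos: [0.5246, 0.0761, 0.1297]
eef_rot: [180.0, 0.1, 164.5]
contact_force: [0.6, -0.2, 1.1]
gripper_width: 0.0703
```

```bash
python3 - <<'E'
from plant import get_state,capture
import cv2,numpy as np
s=get_state();print({k:np.round(v,4).tolist() for k,v in s.items() if k in('time_s','tcp_pos','eef_rot','contact_force','moment')})
a=[]
c=capture("wrist")["color"];d=capture("side")["color"][100:292,150:406]
cv2.imwrite("pics/p3.png",cv2.convertScaleAbs(np.vstack([c[100:],cv2.resize(d,(512,300))])[...,::-1],alpha=1.5))
E
```

```text
{'time_s': 2.875, 'tcp_pos': [0.5246, 0.0761, 0.1297], 'eef_rot': [179.9532, 0.0729, 164.5023], 'contact_force': [0.6147, -0.1613, 1.1453], 'moment': [0.003, -0.1085, 0.0332]}
```

View pics/p3.png

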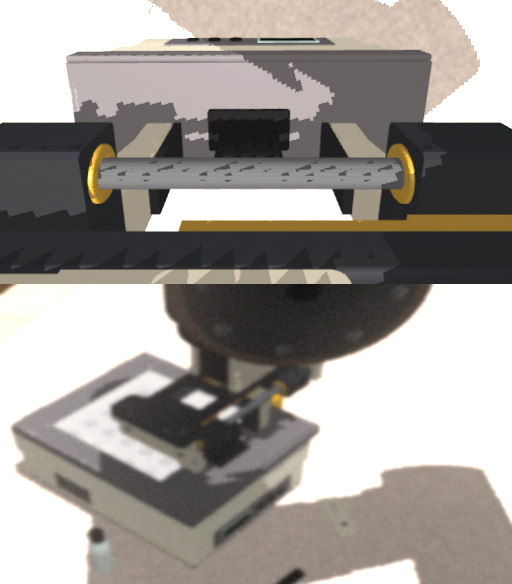

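The grip block sits centred between the open fingers with no contact. I'll close gently.

>>> {"name": "apply_moves", "arguments": {"commands": [{"dp":[0,0,1],"yaw":0,"grip":0.3},{"dp":[0,0,1],"yaw":0,"grip":0.2},{"dp":[0,0,1],"yaw":0,"grip":0.2},{"dp":[0,0,1],"yaw":0,"grip":0.2},{"dp":[0,0,1],"yaw":0,"grip":0.2}], "newtons": 15}}

```text
time_s: 3.6
tcp_pos: [0.5236, 0.0752, 0.1275]
eef_rot: [-179.9, -0.0, 164.5]
contact_force: [-0.4, -5.1, 1.5]
gripper_width: 0.0299
```

>>> {"name": "apply_moves", "arguments": {"commands": [{"dp":[0,0,0],"yaw":0,"grip":0.2}]}}

```text
time_s: 3.72
tcp_pos: [0.5236, 0.0752, 0.1275]
eef_rot: [-179.9, -0.0, 164.5]
contact_force: [-1.1, -5.1, 0.7]
gripper_width: 0.0298
```

Gripped at 29.8 mm, which matches the block's 30. Now a light tug.

>>> {"name": "apply_moves", "arguments": {"commands": [{"dp":[0,0,-1],"yaw":0,"grip":0.2},{"dp":[0,0,-2],"yaw":0,"grip":0.2},{"dp":[0,0,-2],"yaw":0,"grip":0.2},{"dp":[0,0,-2],"yaw":0,"grip":0.2}]}}

```text
time_s: 4.22
tcp_pos: [0.5239, 0.0751, 0.1289]
eef_rot: [-179.9, -0.0, 164.5]
contact_force: [3.2, -7.0, -5.1]
gripper_width: 0.0298
```

>>> {"name": "apply_moves", "arguments": {"commands": [{"dp":[0,0,-0.5],"yaw":0,"grip":0.2},{"dp":[0,0,-0.5],"yaw":0,"grip":0.2}]}}

```text
time_s: 4.47
tcp_pos: [0.5239, 0.0751, 0.129]
eef_rot: [-179.9, -0.0, 164.5]
contact_force: [5.0, -6.7, -8.8]
gripper_width: 0.0297
```

The lid rose 1.5 mm and then stopped while the force climbed from 5 to 9 N, so it is caught. I'll ease off, push fully down about 8 mm along the arc, and come back to 0.

>>> {"name": "apply_moves", "arguments": {"commands": [{"dp":[0,0,2.5],"yaw":0,"grip":0.2},{"dp":[0.5,0,5],"yaw":0,"grip":0.2},{"dp":[1,0,8],"yaw":0,"grip":0.2},{"dp":[1.7,0,10.5],"yaw":0,"grip":0.2},{"dp":[1.7,0,11],"yaw":0,"grip":0.2},{"dp":[1.7,0,11],"yaw":0,"grip":0.2}], "newtons": 25}}

```text
time_s: 5.22
tcp_pos: [0.5221, 0.0756, 0.1197]
eef_rot: [-179.9, 0.0, 164.5]
contact_force: [-3.3, -5.9, 6.1]
gripper_width: 0.0297
```

>>> {"name": "apply_moves", "arguments": {"commands": [{"dp":[-0.7,0,-3],"yaw":0,"grip":0.2},{"dp":[-1.2,0,-6],"yaw":0,"grip":0.2},{"dp":[-1.7,0,-8.5],"yaw":0,"grip":0.2},{"dp":[-1.7,0,-8.5],"yaw":0,"grip":0.2}]}}

```text
time_s: 5.72
tcp_pos: [0.5235, 0.0752, 0.1273]
eef_rot: [-179.9, -0.0, 164.5]
contact_force: [0.8, -6.0, 0.2]
gripper_width: 0.03
```

>>> {"name": "apply_moves", "arguments": {"commands": [{"dp":[-0.3,0,-1.5],"yaw":0,"grip":0.2},{"dp":[-0.5,0,-2.5],"yaw":0,"grip":0.2},{"dp":[-0.5,0,-2.5],"yaw":0,"grip":0.2}]}}

```text
time_s: 6.1
tcp_pos: [0.5239, 0.0751, 0.1294]
eef_rot: [-179.9, -0.1, 164.5]
contact_force: [3.1, -5.7, -5.7]
gripper_width: 0.03
```

>>> {"name": "apply_moves", "arguments": {"commands": [{"dp":[-0.3,0,-1],"yaw":0,"grip":0.2},{"dp":[-0.3,0,-1],"yaw":0,"grip":0.2}]}}

```text
time_s: 6.35
tcp_pos: [0.524, 0.075, 0.1303]
eef_rot: [-179.9, -0.1, 164.5]
contact_force: [2.9, -5.4, -5.6]
gripper_width: 0.0299
```

The lid now follows 1:1 past the former stop with a steady force of about 5.6 N, so it is free. I'll raise it along the arc.

>>> {"name": "apply_moves", "arguments": {"commands": [{"dp":[-1.5,-0.3,-6],"yaw":0,"grip":0.2},{"dp":[-3.6,-0.7,-12.9],"yaw":0,"grip":0.2},{"dp":[-6.5,-0.7,-21],"yaw":0,"grip":0.2},{"dp":[-9.5,-0.7,-28.8],"yaw":0,"grip":0.2},{"dp":[-13,-0.7,-36.6],"yaw":0,"grip":0.2},{"dp":[-16.7,-0.7,-44.2],"yaw":0,"grip":0.2},{"dp":[-20.8,-0.7,-51.6],"yaw":0,"grip":0.2},{"dp":[-25.2,-0.7,-58.9],"yaw":0,"grip":0.2},{"dp":[-25.2,-0.7,-58.9],"yaw":0,"grip":0.2}]}}

```text
time_s: 7.48
tcp_pos: [0.5491, 0.0682, 0.1908]
eef_rot: [-180.0, 0.0, 164.5]
contact_force: [-5.4, -3.8, -1.1]
gripper_width: 0.0294
```

```bash
python3 - <<'E'
from plant import get_state,capture
import cv2,numpy as np
s=get_state();print({k:np.round(v,4).tolist() for k,v in s.items() if k in('time_s','tcp_pos','eef_rot','contact_force','moment','joints')})
c=capture("wrist")["color"];d=capture("side")["color"][100:292,150:406]
cv2.imwrite("pics/p4.png",cv2.convertScaleAbs(np.vstack([c[100:],cv2.resize(d,(512,300))])[...,::-1],alpha=1.5))
E
```

```text
{'time_s': 7.475, 'joints': [27.3764, 10.6883, -17.814, 0.0195, -61.5053, -132.8783], 'tcp_pos': [0.5491, 0.0682, 0.1908], 'eef_rot': [-179.9823, 0.0061, 164.5075], 'contact_force': [-5.4055, -3.8273, -1.0647], 'moment': [-1.3343, 1.8862, 0.06]}
```

View pics/p4.png

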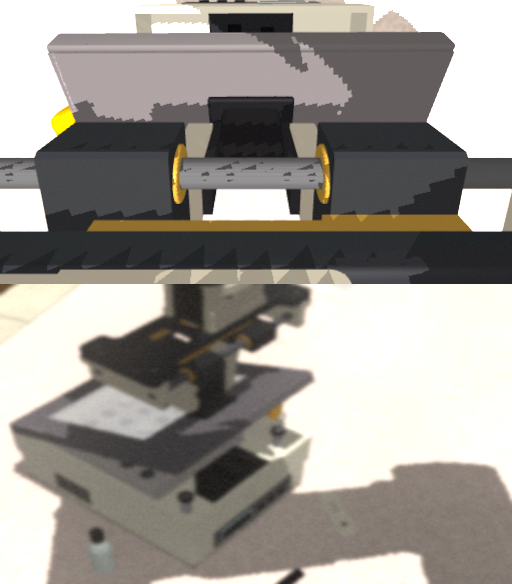

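The lid is at about 20° with the catch housing visible, and the fingers hold the grip. Continuing.

>>> {"name": "apply_moves", "arguments": {"commands": [{"dp":[-4.2,0,-7],"yaw":0,"grip":0.2},{"dp":[-9.1,0,-13.9],"yaw":0,"grip":0.2},{"dp":[-14.4,0,-20.5],"yaw":0,"grip":0.2},{"dp":[-20,0,-26.9],"yaw":0,"grip":0.2},{"dp":[-25.9,0,-33],"yaw":0,"grip":0.2},{"dp":[-32.1,0,-38.9],"yaw":0,"grip":0.2},{"dp":[-38.4,0,-44.5],"yaw":0,"grip":0.2},{"dp":[-45.1,0,-49.8],"yaw":0,"grip":0.2},{"dp":[-45.1,0,-49.8],"yaw":0,"grip":0.2}]}}

```text
time_s: 8.7
tcp_pos: [0.5931, 0.0562, 0.2406]
eef_rot: [-180.0, 0.1, 164.5]
contact_force: [-4.7, -4.6, -2.0]
gripper_width: 0.0298
```

```bash
python3 - <<'E'
from plant import get_state,capture
import cv2,numpy as np
s=get_state();print({k:np.round(v,4).tolist() for k,v in s.items() if k in('time_s','tcp_pos','eef_rot','contact_force','moment','joints')})
c=capture("wrist")["color"];d=capture("side")["color"][80:272,150:406]
cv2.imwrite("pics/p5.png",cv2.convertScaleAbs(np.vstack([c[100:],cv2.resize(d,(512,300))])[...,::-1],alpha=1.5))
E
```

```text
{'time_s': 8.7, 'joints': [24.2142, 12.611, -8.5462, 0.0352, -68.8038, -129.7188], 'tcp_pos': [0.5931, 0.0562, 0.2406], 'eef_rot': [-179.9997, 0.0509, 164.5081], 'contact_force': [-4.6781, -4.6046, -1.9928], 'moment': [-1.6131, 1.2971, 0.1006]}
```

View pics/p5.png

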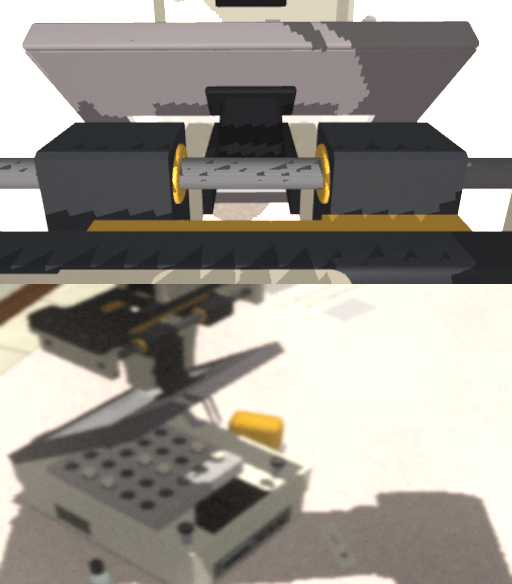

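>>> {"name": "apply_moves", "arguments": {"commands": [{"dp":[-6.8,-0.3,-5],"yaw":0,"grip":0.2},{"dp":[-13.9,-0.5,-9.7],"yaw":0,"grip":0.2},{"dp":[-21.1,-0.5,-14.1],"yaw":0,"grip":0.2},{"dp":[-28.7,-0.5,-18.1],"yaw":0,"grip":0.2},{"dp":[-36.2,-0.5,-21.9],"yaw":0,"grip":0.2},{"dp":[-44,-0.5,-25.3],"yaw":0,"grip":0.2},{"dp":[-51.9,-0.5,-28.3],"yaw":0,"grip":0.2},{"dp":[-60,-0.5,-31],"yaw":0,"grip":0.2},{"dp":[-60,-0.5,-31],"yaw":0,"grip":0.2},{"dp":[-60,-0.5,-31],"yaw":0,"grip":0.2}]}}

```text
time_s: 10.05
tcp_pos: [0.6505, 0.0405, 0.2711]
eef_rot: [179.9, 0.1, 164.5]
contact_force: [-1.5, 3.7, 2.9]
gripper_width: 0.03
```

```bash
python3 - <<'E'
from plant import get_state,capture
import cv2,numpy as np
s=get_state();print({k:np.round(v,4).tolist() for k,v in s.items() if k in('time_s','tcp_pos','eef_rot','contact_force','moment','qd','gripper_width')})
c0=np.array([.5236,.0752,.1275]);d=s['tcp_pos']-c0;dx=d[0]*.9636-d[1]*.2672;v=np.array([-.190+dx,.0425+d[2]]);print("r",np.hypot(*v),np.hypot(.19,.0425),"theta",np.degrees(np.arctan2(v[1],-v[0])-np.arctan2(.0425,.19)))
c=capture("wrist")["color"];S=capture("side");d=S["color"][80:292,120:406];np.savez("side6.npz",**S)
cv2.imwrite("pics/p6.png",cv2.convertScaleAbs(np.vstack([c[130:],cv2.resize(d,(512,340))])[...,::-1],alpha=1.5))
t=capture("top");np.savez("top6.npz",**t);cv2.imwrite("pics/t6.png",cv2.convertScaleAbs(t["color"][...,::-1],alpha=1.5))
E
```

```text
{'time_s': 10.05, 'qd': [0.1665, -0.0118, -0.3795, -0.0529, 0.0518, -0.022], 'tcp_pos': [0.6505, 0.0405, 0.2711], 'eef_rot': [179.9417, 0.069, 164.5291], 'contact_force': [-1.4677, 3.7064, 2.9169], 'moment': [1.4737, 0.5189, 0.0969], 'gripper_width': 0.03}
r 0.19509177024987281 0.19469527472437537 theta 59.9603815995963
```

View pics/p6.png

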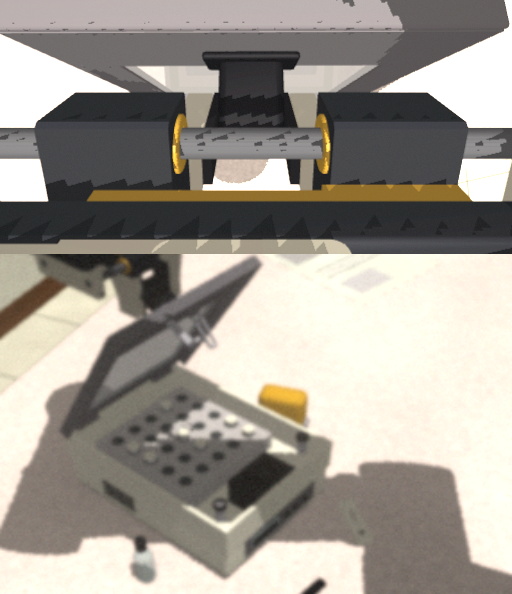

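View pics/t6.png

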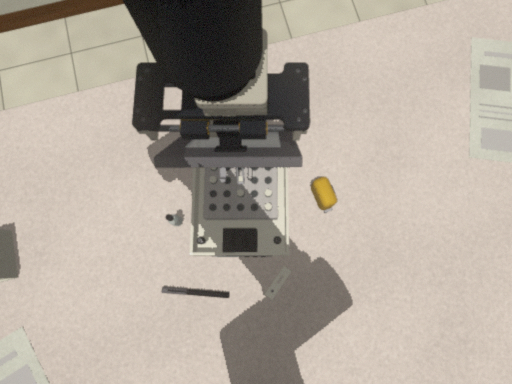

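The lid is open at about 60° (59.96° from the arm pose). The vial, tape, marker and cassette sit at the same pixels as at the start. I'll hold with a slightly firmer grip and check it stays steady.

>>> {"name": "apply_moves", "arguments": {"commands": [{"dp":[0,0,0],"yaw":0,"grip":0.2},{"dp":[0,0,0],"yaw":0,"grip":0.2},{"dp":[0,0,0],"yaw":0,"grip":0.2},{"dp":[0,0,0],"yaw":0,"grip":0.2},{"dp":[0,0,0],"yaw":0,"grip":0.2},{"dp":[0,0,0],"yaw":0,"grip":0.2},{"dp":[0,0,0],"yaw":0,"grip":0.2},{"dp":[0,0,0],"yaw":0,"grip":0.2}], "newtons": 30}}

```text
time_s: 11.2
tcp_pos: [0.6503, 0.0405, 0.2711]
eef_rot: [180.0, 0.1, 164.5]
contact_force: [-1.2, 5.4, 3.9]
gripper_width: 0.0298
```

```bash
python3 - <<'E'
from plant import capture,close_job
import numpy as np,cv2
t=np.load("top6.npz")["color"].astype(int);t0=np.load("top0.npz")["color"].astype(int)
s=np.load("side6.npz")["color"].astype(int);n=capture("side")["color"].astype(int)
print("side diff after 1s:",(abs(n-s).max(2)>40).sum())
# vial cap, marker and tape, centroid before/after (marker/cap dark, tape yellow)
for nm,r,f in(("marker",(280,305,155,235),lambda a:a.sum(2)<150),("cap",(208,228,160,176),lambda a:a.sum(2)<150),("tape",(170,215,305,345),lambda a:a[...,0]-a[...,2]>50)):
    for a in(t0,t):
        m=f(a[r[0]:r[1],r[2]:r[3]]);print(nm,m.sum(),np.round(np.argwhere(m).mean(0),1))
E
```

```text
side diff after 1s: 0
marker 332 [12.  44.4]
marker 210 [12.7 50.7]
cap 33 [9.3 9.2]
cap 22 [9.1 9.4]
tape 424 [21.9 19.7]
tape 474 [22.1 19.5]
```

```bash
python3 -c "
from plant import close_job;print(close_job())"
```

```text
the job is handed in; nothing more can be done
None
```

The lid is raised to about 60° and the gripper is still holding it by its grip. I handed the job in at about 11 s.

- **Finding the catch:** A light tug stopped the lid after 1.5 mm with the force climbing to about 9 N, so it was caught. I eased off, pushed the lid down 7.8 mm and brought it back to 0. On a second tug it followed the arm past 2.5 mm at a steady 5.6 N or so, which showed it was free. That is above the stated 2.5 N, and I put the difference down to pad friction and force offset.
- **Holding:** From the arm pose the lid is at 59.96°, with the grip's radius about the hinge within 0.4 mm of what it should be. The finger opening is 29.8 mm on the 30 mm block. One second of holding at 30 N showed no change in the side view.
- **Bystanders:** The tape and vial cap are at the same pixels as at the start, within 0.3 px. My marker mask shifted by about 6 px and covered fewer pixels. I think that is the changed lighting, because the pen's ends look unmoved in the top picture. I checked the cassette only by eye, and it looked unmoved.
- **Forces:** The highest reading I saw was about 12 N in total, during the first tug. I only had readings at the end of each move call.

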